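Trace the board's edge gap with a T-handled probe

TASK

Check that the L-shaped gap between the circuit board and its steel tray is clear, so that the board can be lifted out: take the T-handled probe from its rest, put its tip well down into the free end of the gap's longer leg, and guide it along the gap, round the corner, to the far end of the shorter leg. Keep the tip down in the gap all the way, move it slower than 10 cm a second while it is in there and do not force it against the tray; lift it out only at the end. Then hang the probe back on its rest, its handle lying in both notches as at first, and leave everything else where it stands.

Things in the scene. Friction and masses are not known exactly. Their poses are not given: they have to be found in the camera images.
- probe: loose T-handled probe, 0.12 kg, 109 mm tall. Origin at its tip, z up the shank, x along the handle. Black bar handle 120 (x) x 20 (y) x 24 (z) mm, underside 85 mm above the tip: grip it midway, across the 20 mm. Steel shank 11 mm thick, its last 33 mm a 6 mm round-ended pin. Starts on the rest, tip down. The same either way round
- probe_tip (a point): the probe's very tip (the origin of probe)
- rest: grey fixed stand, base 120 (x) x 70 (y) x 10 mm, two upright cheeks 10 mm thick, 56 mm wide (y), at x = +44 and -44 mm. Each has in its top a notch open upward, 32 mm wide (y), floor 105 mm and ears 115 mm above the table; the handle lies in both, along x, with 6 mm play at each side. Origin: underside centre, on the table, z up
- rest_seat (a point): where the probe's tip hangs when the handle lies centred in both notches: on the rest's centre line, 20 mm above the table. Axes as rest
- tray: fixed steel tray 200 (x) x 170 (y) mm, 4 mm walls 22 mm high, with a green board, top at 18 mm. L-shaped gap 12 mm wide, floor at 6 mm: longer leg (192 mm) inside the +y wall, its free end at the -x wall; shorter leg (120 mm) inside the +x wall, from the +y wall to a 36 mm high bracket. Heat sink 42 mm high beside the longer leg. Heights from the table. Origin: underside centre
- gap_start (a point): on the gap's floor and centre line near the free end of the longer leg, 8 mm from the end wall: tray frame (-88, 75, 6) mm. Axes as tray
- gap_corner (a point): on the gap's floor where the centre lines of both legs cross: tray frame (90, 75, 6) mm
- gap_end (a point): on the gap's floor and centre line near the end of the shorter leg, 8 mm before the port bracket: tray frame (90, -31, 6) mm
- jar: glass jar with a metal lid, 56 mm across, 65 mm high, loose bystander. Origin: underside centre
- dish: shallow glass dish, 88 mm across, 16 mm high, loose bystander. Origin: underside centre
- spool: grey wire spool standing on end, 68 mm across, 46 mm high, loose bystander. Origin: underside centre
- handset: old black keypad phone lying flat, 115 x 62 x 14 mm, loose bystander. Origin: underside centre
Not all that is in view belongs to the job. What is shaped like the probe but blue or orange is not meant.

How it is judged:
By the outcome, as a careful person would: the job done as asked, in the order asked, and still so for the second after the job is handed in, with the robot touching nothing.
It also fails if it takes over 69 s, if anything falls off the work surface, if the arm or the gripper's body presses on something with over 40 N, if the wrist force passes 120 N, or if a joint passes its speed limit or range.

ROBOT

A 6-joint arm with a two-finger parallel gripper is mounted at the origin on the work surface. World frame = base frame: x ahead of the robot, y to its left, z up, the work surface at z = 0. Lengths are in m, angles in rad, forces in N, time in s.
With the tool pointing down it reaches from about 0.275 to 0.975 m from the base axis. Payload 8.4 kg.
Tool frame: the origin (TCP) lies on the centre line of the jaws, within the pads' length; the fingertips stand 17 mm ahead of it and the grasp point (between the pads) lies 2 mm behind it; z points along the fingers, y is the line along which they close (so a half turn about z gives the same grasp; the last joint's range is limited). The gripper opens to 92 mm and grips with 3 to 60 N. Pads are 20 mm wide; open, the fingers measure 128 mm over their backs; the gripper's body (75 mm by 189 mm) begins 69 mm behind the grasp point.
Start: joints at [1.267, 0.353, 1.633, -0, 1.155, -0.002], TCP at [0.186, 0.597, 0.199] pointing down, gripper open.
Joint ranges: [-2.63, 2.63], [-0.92, 2.1], [0.06, 2.66], [-1.3, 4.44], [0, 2.69], [-3.02, 3.02]. Speed limits (rad/s): [2.22, 2.22, 2.79, 3.14, 3.14, 3.14].

INTERFACE

Orientations are given as a rotation vector (axis times angle).
In Python, from station import manip, grab_frame, models gives the robot as it stands. The module is installed in compiled form; this text tells all that it offers.
- The arm moves only by the tool play_rows, never from a script. Its argument "deltas" is a list of rows, each a list of 4 numbers: the shift along the tool's x, y, z in m, then the turn about the tool's z in degrees. A call has 1 to 10 rows; each row shifts and turns the commanded pose from where the row before left it, along the tool's axes as they then stand; what a row does not reach is not made up. A row lasts 1/10 s, in which the tool goes at most 50 mm and 8.59 degrees, less where a joint would pass 70% of its speed; a pose out of reach is approached as far as the arm can. A call with a gripper value outside its range is refused whole. "jaw" is the opening, from -1 (shut) to 1 (fully open), set as the call begins (left out, the last holds). The fingers move at their own pace and stop on an object; "newtons" is the grip in N (left out, the last holds). Time passes only in rows, so rows that do not move let the fingers close. It gives the time, the measured TCP pose, the force, the opening and the grip force at its end, in the units of the state.
- manip.get_state(): the state, without advancing time (a new reading comes with each control period).
- grab_frame(name): name is "side" or "top"; returns a dict with "color" (480x640x3 uint8, red, green, blue), "camera_matrix" (3x3 intrinsics, pixels), "R" (3x3) and "t" (3): a world point X has camera coordinates R X + t. Camera axes: x right, y down, z forward; pixel columns grow to the right and rows downward; lengths in m; the calibration is good to about 2 mm. A picture is of the moment at which its call begins. There is no depth.
- manip.job_done(): hands the job in; it is judged then, once.
Trained networks look in a picture, given as the dict that the camera call returned (one of the last four; its "shot" number tells which), for a name from the list of things; names that differ only in an ending like _2 or _b are one class to them, and where a whole thing is asked for, a point or a joint stands for the part that bears it (a point fixed in the world has none). Each returns a list of dicts, best first, with "conf" (0 to 1); they miss things now and then, are a little off and sometimes report something else, mostly with a low value. They report only what shows in the picture. A call takes as long as a camera call. They do not tell look-alikes from the thing itself.
- models.silhouettes(query, picture): "region" (480x640 bool, what is visible of it) and "bbox" ([left, top, width, height] in pixels, round what is visible of it).
The state is a dict: "time_s": time; "qpos": joint angles; "joint_velocities": joint speeds; "tau": joint torques, N m; "tcp_pos": TCP position; "ee_rot": TCP orientation; "contact_force": force on the tool from outside, world axes, zero at the start; "ft_torque": the same for the moment, N m; "opening": opening from 0.0 (shut) to 1.0 (fully open); "grip_force": force on a finger pad.
Only numpy, scipy, OpenCV 4.12 (cv2) and the standard library are available. Lean on these libraries where they do the work, as an engineer would, in place of code of your own. Each camera call takes 0.05 s, during which the arm holds its last target. There are 200 camera calls.

## Working session

There is one attempt and no reset: what is moved stays moved. The work goes in short steps, Python scripts to look and compute and a tool call to move; the robot and the scene stay as the last step left them, time stands still between calls to the robot, and variables do not carry over. Pictures are saved under pics/ and viewed, at most 10 in all, crops included, and the job is handed in when it is done.

Besides the shell and the picture viewer there is one more tool, called after "Emit:" as name(argument=value, ...), one argument or row to a line, values as JSON. play_rows: Moves the arm, as the interface text tells. Its arguments: {"type":"object","properties":{"deltas":{"type":"array"},"jaw":{"type":"number"},"newtons":{"type":"number"}},"required":["deltas"]}

```bash
mkdir -p pics; python3 - <<'E'
from station import manip, grab_frame, models
import cv2, pickle
s=manip.get_state(); print(s['time_s'],s['tcp_pos'],s['ee_rot'],s['opening'],s['contact_force'])
d={}
for n in('side','top'):
    f=grab_frame(n); d[n]=f
    cv2.imwrite(f'pics/{n}0.png',f['color'][:,:,::-1])
    for q in('probe','rest','tray','handset','jar','dish','spool'):
        for r in models.silhouettes(q,f)[:3]: print(n,q,round(r['conf'],2),r['bbox'])
pickle.dump(d,open('f0.pkl','wb'))
for n in d: print(d[n]['camera_matrix'],d[n]['R'],d[n]['t'])
E
```

```text
0.0 [0.18561688 0.59626154 0.1984623 ] [-4.72296368e-01 -3.10567706e+00  2.15805550e-03] 1.0012360387472938 [-0.53200936  0.28006717  0.20526867]
side probe 0.91 [296.7, 194.4, 34.2, 32.7]
side probe 0.85 [318.9, 147.6, 44.0, 39.1]
side probe 0.78 [318.4, 118.1, 42.2, 32.1]
side rest 0.67 [318.5, 163.4, 49.6, 46.2]
side tray 0.62 [278.2, 261.9, 104.5, 84.2]
side handset 0.85 [361.0, 374.3, 63.5, 50.1]
side jar 0.64 [248.2, 232.4, 26.5, 32.9]
side dish 0.8 [391.2, 242.0, 34.3, 29.7]
side spool 0.65 [380.2, 128.3, 21.6, 30.7]
top probe 0.96 [398.3, 213.2, 32.8, 45.7]
top probe 0.93 [472.2, 200.4, 18.3, 51.2]
top probe 0.73 [398.3, 299.4, 45.6, 20.0]
top rest 0.9 [388.8, 213.2, 44.4, 57.5]
top tray 0.85 [228.7, 208.8, 84.3, 84.6]
top tray 0.64 [310.4, 170.4, 19.6, 22.2]
top tray 0.54 [314.1, 300.4, 33.4, 34.3]
top handset 0.66 [162.0, 288.4, 48.0, 49.4]
top jar 0.63 [310.6, 171.8, 20.5, 20.1]
top jar 0.2 [477.2, 274.0, 32.2, 28.9]
top dish 0.95 [317.0, 297.4, 28.9, 36.1]
top spool 0.78 [476.0, 277.1, 32.5, 26.3]
top spool 0.29 [229.6, 205.1, 82.3, 91.0]
[[549.60786133   0.         332.45013876]
 [  0.         549.60786133 243.69944129]
 [  0.           0.           1.        ]] [[-0.99531728 -0.09638435 -0.00731907]
 [-0.06962301  0.76736815 -0.63741569]
 [ 0.06705332 -0.63392127 -0.77048535]] [0.58094518 0.05567061 1.34651363]
[[551.09636039   0.         326.32412414]
 [  0.         551.09636039 238.33775087]
 [  0.           0.           1.        ]] [[-0.03191079 -0.99947305 -0.00594385]
 [-0.9733785   0.03242701 -0.22689817]
 [ 0.22697134 -0.00145488 -0.97390035]] [0.04137606 0.5847801  1.30703809]
```

View pics/top0.png

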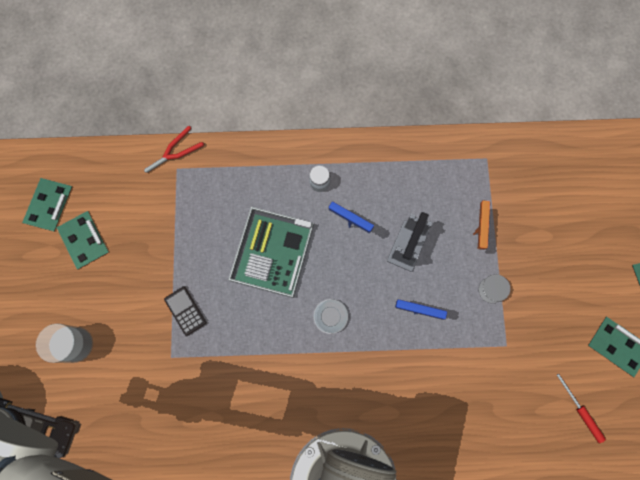

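View pics/side0.png

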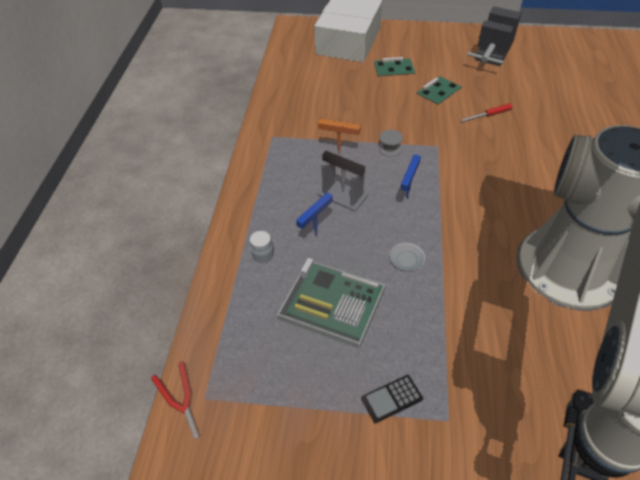

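The top view shows the tray at about (272,252) and the black probe on its rest at about (412,240). The blue and orange probes are decoys. Next I'll zoom in for precise corner positions.

```bash
python3 - <<'E'
import cv2,pickle,numpy as np
d=pickle.load(open('f0.pkl','rb'))
def crop(n,x,y,w,k):
    c=d[n]['color'][y:y+w,x:x+w,::-1]; return cv2.resize(c,None,fx=k,fy=k,interpolation=cv2.INTER_CUBIC)
cv2.imwrite('pics/tray.png',np.hstack([crop('top',222,202,100,4),crop('side',275,255,114,3.50877)[:400]]))
cv2.imwrite('pics/rest.png',np.hstack([crop('top',380,205,66,6),crop('side',311,145,66,6)]))
E
```

```text
(no output)
```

View pics/tray.png

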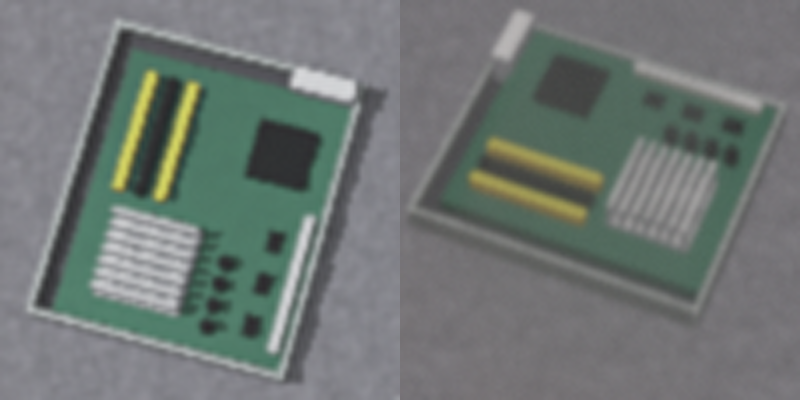

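View pics/rest.png

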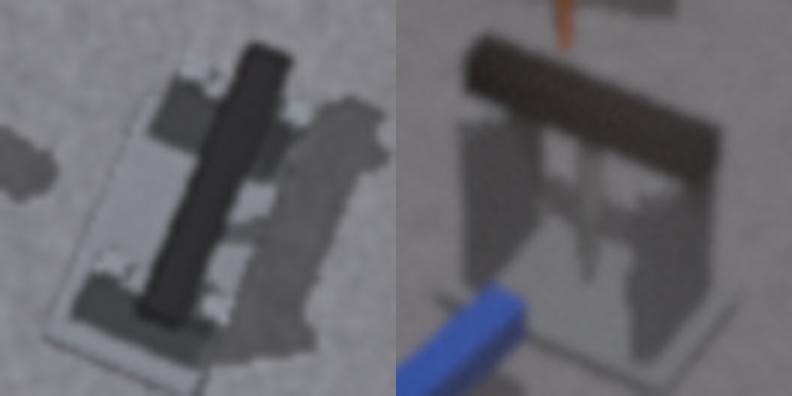

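The top crop shows the gap on the tray's left (+y) side, with its free end near crop (45,300), the corner near (120,35) and the bracket at (325,82). The rest crop shows the handle running from (270,50) to (160,315). Next I fit both poses against the images.

```bash
cat > h.py <<'E'
import numpy as np,cv2
from scipy.optimize import minimize
from scipy.ndimage import map_coordinates,gaussian_filter
def proj(f,X):
    c=np.asarray(X)@f['R'].T+f['t']; p=c@f['camera_matrix'].T; return p[:,:2]/p[:,2:]
def tf(p,L): 
    c,s=np.cos(p[2]),np.sin(p[2]); L=np.asarray(L,float)
    return np.c_[p[0]+c*L[:,0]-s*L[:,1],p[1]+s*L[:,0]+c*L[:,1],L[:,2]]
def back(f,uv,z):
    r=f['R'].T@np.linalg.inv(f['camera_matrix'])@np.array([*uv,1]); o=-f['R'].T@f['t']
    return o+r*(z-o[2])/r[2]
def samp(g,uv): return map_coordinates(g,[uv[:,1],uv[:,0]],order=1)
a=np.linspace
def seg(x0,y0,x1,y1,z,n=80): return np.c_[a(x0,x1,n),a(y0,y1,n),np.full(n,z)]
wall=np.r_[seg(-.098,-.083,-.098,.083,.022),seg(-.098,.083,.098,.083,.022),seg(.098,.083,.098,-.03,.022)]
gapl=np.r_[seg(-.092,.0745,.09,.0745,.006),seg(.0905,.075,.0905,-.03,.006)]
def box(cx,cy,cz,sx,sy,sz): return np.array([[cx+i*sx/2,cy+j*sy/2,cz+k*sz/2] for i in(-1,1) for j in(-1,1) for k in(-1,1)])
def mask(f,X,k=4):
    m=np.zeros((480*k,640*k),np.uint8); h=cv2.convexHull(((proj(f,X)+.5)*k).round().astype(np.int32)); cv2.fillConvexPoly(m,h,1)
    return cv2.resize(m.astype(np.float32),(640,480),interpolation=cv2.INTER_AREA)
def nm(fun,p0,s=(.008,.008,.06)):
    sx=np.vstack([p0]+[np.array(p0)+np.eye(3)[i]*s[i] for i in range(3)])
    return minimize(fun,p0,method='Nelder-Mead',options=dict(initial_simplex=sx,xatol=1e-5,fatol=1e-6,maxiter=400))
E
python3 - <<'E'
import pickle; from h import *
d=pickle.load(open('f0.pkl','rb')); T,S=d['top'],d['side']
c=lambda u,v,k,x,y: ((u+.5)/k-.5+x,(v+.5)/k-.5+y)
A=[back(T,c(u,v,4,222,202),.022) for u,v in((120,22),(28,308),(283,378))]
B=[back(S,c(u-400,v,3.50877,275,255),.022) for u,v in((410,208),(697,308),(785,105))]
print('top',np.round(A,4).tolist(),'side',np.round(B,4).tolist())
e=A[0]-A[1]; ce=(A[0]+A[2])/2; p0=np.array([ce[0],ce[1],np.arctan2(e[1],e[0])]); print(p0)
G={n:gaussian_filter(d[n]['color'].astype(float).mean(2),.5) for n in d}
def cost(p,ns): return -np.mean([samp(G[n],proj(d[n],tf(p,wall))).mean() for n in ns])
for ns in(['top'],['side'],['top','side']):
    r=min((nm(lambda p:cost(p,ns),p0+o) for o in np.array([[0,0,0],[.003,0,0],[-.003,0,0],[0,.003,0],[0,-.003,0]])),key=lambda r:r.fun); print('tray',ns,r.x.round(4),r.fun)
# handle
hb=box(0,0,.117,.12,.02,.024)
dark={n:np.clip((95-d[n]['color'].astype(float).max(2))/45,0,1) for n in d}
P=[back(T,c(u,v,6,380,205),.129) for u,v in((270,50),(160,315))]; m=(P[0]+P[1])/2;e=P[0]-P[1]
p0=np.array([m[0],m[1],np.arctan2(e[1],e[0])]);print('h0',p0,np.linalg.norm(e))
for n in d:
    q=proj(d[n],tf(p0,[[0,0,.117]]))[0].astype(int); w=np.zeros((480,640)); w[q[1]-30:q[1]+30,q[0]-30:q[0]+30]=1
    v=np.sort(d[n]['color'].max(2)[w>0]); print(n,'dark pct',v[[50,200,300,400,500,700]])
    dark[n]*=w
def hc(p,ns): return np.mean([((mask(d[n],tf(p,hb))-dark[n])**2).sum() for n in ns])
for ns in(['top'],['side'],['top','side']):
    r=nm(lambda p:hc(p,ns),p0); print('handle',ns,r.x.round(4),r.fun)
pickle.dump(0,open('x','wb'))
E
```

```text
top [[0.6867, 0.2148, 0.022], [0.4997, 0.2734, 0.022], [0.4499, 0.1124, 0.022]] side [[0.6873, 0.2145, 0.022], [0.4989, 0.27, 0.022], [0.4504, 0.1115, 0.022]]
[ 0.56828468  0.16360755 -0.30378681]
tray ['top'] [ 0.5693  0.1662 -0.2941] -154.60070296631542
tray ['side'] [ 0.57    0.1631 -0.295 ] -122.2936418277365
tray ['top', 'side'] [ 0.5696  0.1654 -0.2952] -136.44538819460973
h0 [ 0.57303305 -0.19004029 -0.4466145 ] 0.11803233649873206
side dark pct [46 52 55 62 69 73]
top dark pct [47 49 50 59 70 81]
handle ['top'] [ 0.5714 -0.1901 -0.4488] 111.1487249228395
handle ['side'] [ 0.5745 -0.1923 -0.4758] 195.28829475308643
handle ['top', 'side'] [ 0.5725 -0.1904 -0.4564] 157.38396122685185
```

```bash
cat >> h.py <<'E'
from scipy.spatial.transform import Rotation as Ro
def show(s,tgt=None,head=None):
    R=Ro.from_rotvec(s['ee_rot']).as_matrix(); hd=np.arctan2(R[1,0],R[0,0])
    print('t',round(s['time_s'],2),'tcp',np.round(s['tcp_pos'],4),'head',round(np.degrees(hd),2),'tilt',R[2].round(3),'open',round(s['opening'],3),'grip',round(s['grip_force'],1),'F',np.round(s['contact_force'],1))
    if tgt is not None: print('tool delta',(R.T@(np.array(tgt)-s['tcp_pos'])).round(4))
    if head is not None: print('turn',(-(head-np.degrees(hd))+90)%180-90)
E
python3 - <<'E'
import pickle; from h import *; from station import manip
d=pickle.load(open('f0.pkl','rb')); hb=box(0,0,.117,.12,.02,.024)
dark={}
p0=np.array([.572,-.19,-.45])
for n in d:
    q=proj(d[n],tf(p0,[[0,0,.117]]))[0].astype(int); w=np.zeros((480,640)); w[q[1]-30:q[1]+30,q[0]-30:q[0]+30]=1
    v=d[n]['color'].astype(float).max(2); m=(w>0)*np.clip((66-v)/12,0,1)
    near=cv2.dilate(mask(d[n],tf(p0,hb)),np.ones((7,7))); dark[n]=m*(near>0)
def hc(p,ns): return np.mean([((mask(d[n],tf(p,hb))-dark[n])**2).sum() for n in ns])
for ns in(['top'],['side'],['top','side']):
    r=nm(lambda p:hc(p,ns),p0); print('handle',ns,r.x.round(4),r.fun,[ (mask(d[n],tf(r.x,hb)).sum(),dark[n].sum()) for n in ns])
show(manip.get_state(),[r.x[0],r.x[1],.2],np.degrees(r.x[2]))
E
```

```text
handle ['top'] [ 0.5726 -0.1909 -0.4611] 68.51822916666667 [(np.float32(458.5), np.float64(403.33333333333337))]
handle ['side'] [ 0.5735 -0.1896 -0.4816] 144.40668402777777 [(np.float32(560.1875), np.float64(382.16666666666663))]
handle ['top', 'side'] [ 0.5732 -0.191  -0.4369] 108.79318576388889 [(np.float32(465.625), np.float64(403.33333333333337)), (np.float32(560.8125), np.float64(382.16666666666663))]
t 0.8 tcp [0.1858 0.5967 0.1992] head 162.71 tilt [ 0. -0. -1.] open 1.004 grip 0.0 F [-0.5  0.1  0.6]
tool delta [-0.6041 -0.6369 -0.0008]
turn 7.737905291086008
```

Emit:
play_rows(
  deltas=[
    [-0.02,-0.02,0,0],
    [-0.03,-0.032,0,0],
    [-0.03,-0.032,0,0],
    [-0.03,-0.032,0,0],
    [-0.03,-0.032,0,0],
    [-0.03,-0.032,0,0],
    [-0.03,-0.032,0,0],
    [-0.03,-0.032,0,0],
    [-0.03,-0.032,0,0],
    [-0.03,-0.032,0,0],
  ],
  jaw=0.2,
)

```text
time_s: 1.8
tcp_pos: [0.3717, 0.2149, 0.1995]
ee_rot: [0.472, 3.105, 0.001]
contact_force: [0.8, 0.7, 0.0]
opening: 0.602
grip_force: 0.0
```

Emit:
play_rows(
  deltas=[
    [-0.03,-0.032,0,0],
    [-0.03,-0.032,0,0],
    [-0.03,-0.032,0,0],
    [-0.03,-0.032,0,0],
    [-0.03,-0.032,0,0],
    [-0.03,-0.032,0,0],
    [-0.03,-0.032,0,0],
    [-0.03,-0.032,0,0],
    [-0.03,-0.032,0,0],
    [-0.02,-0.02,0,0],
  ],
)

```text
time_s: 2.8
tcp_pos: [0.5575, -0.1667, 0.1992]
ee_rot: [0.474, 3.105, -0.001]
contact_force: [-0.1, 0.4, -1.0]
opening: 0.601
grip_force: 0.0
```

Emit:
play_rows(
  deltas=[
    [0,0,0,4],
    [0,0,0,4.6],
    [0,0,0,0],
    [0,0,0,0],
  ],
)

```text
time_s: 3.2
tcp_pos: [0.5564, -0.1638, 0.1992]
ee_rot: [-0.7, -3.063, 0.0]
contact_force: [-0.5, 0.3, 0.2]
opening: 0.605
grip_force: 0.0
```

```bash
python3 - <<'E'
from h import *; from station import *
import pickle
show(manip.get_state(),[.573,-.1905,.115],-26.1)
d={n:grab_frame(n) for n in('side','top')}; pickle.dump(d,open('f1.pkl','wb'))
def crop(n,x,y,w,k): return cv2.resize(d[n]['color'][y:y+w,x:x+w,::-1],None,fx=k,fy=k,interpolation=cv2.INTER_CUBIC)
cv2.imwrite('pics/pre.png',np.hstack([crop('top',360,180,100,4),crop('side',295,120,100,4)]))
E
```

```text
t 3.2 tcp [ 0.5564 -0.1638  0.1992] head 154.24 tilt [ 0. -0. -1.] open 0.605 grip 0.0 F [-0.5  0.3  0.2]
tool delta [-0.0266 -0.0169  0.0842]
turn 0.3397433180258531
```

View pics/pre.png

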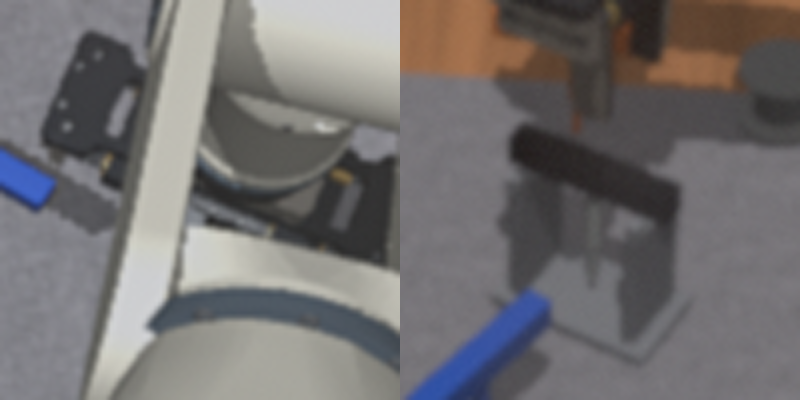

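The side crop shows the fingers above and behind the handle, which runs from about crop (520,145) to (670,200). Nothing blocks the way. I'll align, then descend.

Emit:
play_rows(
  deltas=[
    [-0.013,-0.008,0,0.3],
    [-0.013,-0.009,0,0],
    [0,0,0,0],
    [0,0,0.02,0],
    [0,0,0.02,0],
    [0,0,0.02,0],
    [0,0,0.015,0],
    [0,0,0.009,0],
    [0,0,0,0],
    [0,0,0,0],
  ],
)

```text
time_s: 4.3
tcp_pos: [0.5727, -0.1906, 0.1156]
ee_rot: [0.712, 3.059, -0.0]
contact_force: [-0.4, -0.6, -0.0]
opening: 0.601
grip_force: 0.0
```

```bash
python3 - <<'E'
from h import *; from station import *
import pickle
show(manip.get_state(),[.573,-.1905,.115],-26.1)
f=grab_frame('side'); pickle.dump(f,open('f2.pkl','wb'))
cv2.imwrite('pics/down.png',cv2.resize(f['color'][115:215,285:395,::-1],None,fx=5,fy=5,interpolation=cv2.INTER_CUBIC))
E
```

```text
t 4.3 tcp [ 0.5727 -0.1906  0.1156] head 153.81 tilt [-0.  0. -1.] open 0.601 grip 0.0 F [-0.4 -0.6 -0. ]
tool delta [-0.0002  0.0003  0.0006]
turn -0.09194059737927773
```

View pics/down.png

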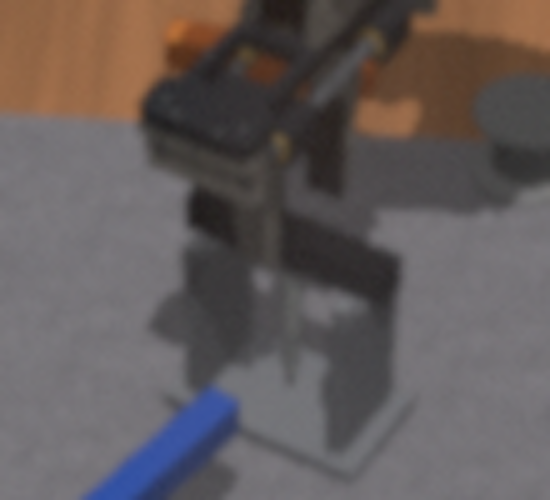

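The fingers straddle the handle near its middle, with the front finger at crop (260,220). Closing now.

Emit:
play_rows(
  deltas=[
    [0,0,0,0],
    [0,0,0,0],
    [0,0,0,0],
    [0,0,0,0],
    [0,0,0,0],
    [0,0,0,0],
  ],
  jaw=-0.8,
  newtons=30,
)

```text
time_s: 4.95
tcp_pos: [0.5724, -0.1905, 0.1152]
ee_rot: [0.712, 3.06, -0.0]
contact_force: [0.0, -0.1, 1.4]
opening: 0.113
grip_force: 0.0
```

```bash
python3 - <<'E'
from h import *; from station import *
import pickle
show(manip.get_state())
d={n:grab_frame(n) for n in('side','top')}; pickle.dump(d,open('f3.pkl','wb'))
def crop(n,x,y,w,k): return cv2.resize(d[n]['color'][y:y+w,x:x+w,::-1],None,fx=k,fy=k,interpolation=cv2.INTER_CUBIC)
cv2.imwrite('pics/cl.png',np.hstack([crop('top',380,190,80,5),crop('side',300,130,80,5)]))
E
```

```text
t 4.95 tcp [ 0.5724 -0.1905  0.1152] head 153.81 tilt [-0. -0. -1.] open 0.113 grip 0.0 F [ 0.  -0.1  1.4]
```

View pics/cl.png

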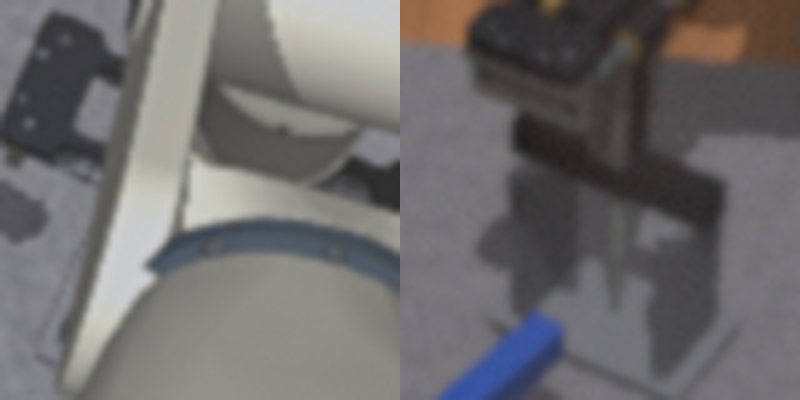

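```bash
python3 - <<'E'
from h import *; import pickle
d=pickle.load(open('f3.pkl','rb')); f=d['side']
R=np.radians(153.81); x=np.array([np.cos(R),np.sin(R),0]); y=np.array([np.sin(R),-np.cos(R),0]); c=np.array([.5724,-.1905,0])
def P(*L): return ((proj(f,np.array(L))-[300,130]+.5)*5+[400,0]).round(0).tolist()
print('tool y',y)
for g in(.0052,.03):
  for s in(1,-1):
    print('pad inner tip',g,s,P(*[c+y*s*g+x*o+[0,0,z] for o in(-.01,.01) for z in(.098,.115)]))
print('handle corners assumed',P(*tf([.5732,-.191,-.4555],box(0,0,.117,.12,.02,.024))))
E
```

```text
tool y [0.44134924 0.89733541 0.        ]
pad inner tip 0.0052 1 [[599.0, 199.0], [599.0, 175.0], [632.0, 213.0], [632.0, 189.0]]
pad inner tip 0.0052 -1 [[609.0, 188.0], [609.0, 163.0], [642.0, 201.0], [642.0, 177.0]]
pad inner tip 0.03 1 [[574.0, 228.0], [573.0, 203.0], [607.0, 242.0], [607.0, 217.0]]
pad inner tip 0.03 -1 [[633.0, 160.0], [634.0, 136.0], [666.0, 174.0], [667.0, 149.0]]
handle corners assumed [[729.0, 220.0], [731.0, 185.0], [710.0, 243.0], [711.0, 208.0], [531.0, 139.0], [530.0, 104.0], [511.0, 160.0], [510.0, 126.0]]
```

```bash
python3 - <<'E'
from h import *; import pickle
from station import *
f=pickle.load(open('f3.pkl','rb'))['side']
def pads(c,hd,g):
    R=np.radians(hd); x=np.array([np.cos(R),np.sin(R),0]); y=np.array([np.sin(R),-np.cos(R),0])
    for s in(1,-1): print(s,'inner tip ctr',proj(f,np.array([c+y*s*g+[0,0,-.017],c+y*s*(g+.018)+[0,0,-.017]])).round(1).tolist())
print('pre (4x crop from 295,120)');pads(np.array([.5564,-.1638,.1992]),154.2,.0278)
print('down');pads(np.array([.5727,-.1906,.1156]),153.8,.0278)
print('closed');pads(np.array([.5724,-.1905,.1152]),153.8,.0052)
show(manip.get_state())
E
```

```text
pre (4x crop from 295,120)
1 inner tip ctr [[343.7, 158.5], [339.8, 162.8]]
-1 inner tip ctr [[355.1, 145.6], [358.7, 141.5]]
down
1 inner tip ctr [[337.9, 175.7], [334.2, 179.9]]
-1 inner tip ctr [[348.9, 163.2], [352.4, 159.3]]
closed
1 inner tip ctr [[342.5, 170.7], [338.9, 174.8]]
-1 inner tip ctr [[344.6, 168.4], [348.1, 164.4]]
t 5.05 tcp [ 0.5723 -0.1905  0.1152] head 153.81 tilt [ 0.  0. -1.] open 0.101 grip 0.0 F [-0.3 -0.4 -0.2]
```

Emit:
play_rows(
  deltas=[
    [0,0,0,0],
    [0,0,0,0],
    [0,0,0,0],
  ],
  jaw=-1,
)

```text
time_s: 5.35
tcp_pos: [0.5723, -0.1905, 0.1152]
ee_rot: [-0.712, -3.06, -0.0]
contact_force: [-0.5, 0.1, -0.3]
opening: 0.006
grip_force: 0.0
```

Emit:
play_rows(
  deltas=[
    [0,0,0,0],
    [0,0,0,0],
    [0,0,0,0],
    [0,0,0,0],
    [0,0,0,0],
    [0,0,0,0],
    [0,0,0,0],
  ],
  jaw=0.2,
)

```text
time_s: 6.05
tcp_pos: [0.5724, -0.1905, 0.1152]
ee_rot: [-0.712, -3.06, 0.0]
contact_force: [-0.6, 0.4, -0.4]
opening: 0.583
grip_force: 0.0
```

Emit:
play_rows(
  deltas=[
    [0,0,0.004,0],
    [0,0,0.004,0],
    [0,0,0.004,0],
    [0,0,0.003,0],
    [0,0,0,0],
  ],
)

```text
time_s: 6.55
tcp_pos: [0.572, -0.1904, 0.0995]
ee_rot: [-0.712, -3.059, -0.0]
contact_force: [0.2, -1.0, -0.5]
opening: 0.598
grip_force: 0.0
```

```bash
python3 - <<'E'
from h import *; from station import *
import pickle
s=manip.get_state(); show(s); print(s['qpos'])
f=grab_frame('side'); pickle.dump(f,open('f4.pkl','wb'))
cv2.imwrite('pics/d2.png',cv2.resize(f['color'][115:215,285:395,::-1],None,fx=5,fy=5,interpolation=cv2.INTER_CUBIC))
# body ends in the 'pre' top image
T=pickle.load(open('f1.pkl','rb'))['top']; R=np.radians(154.2); x=np.array([np.cos(R),np.sin(R),0]); y=np.array([np.sin(R),-np.cos(R),0]); c=np.array([.5564,-.1638,0])
for z in(.266,.30,.33): print(z,((proj(T,np.array([c+y*s*.0945+x*o*.0375+[0,0,z] for s in(1,-1) for o in(-1,1)]))-[360,180])*4).round(0).tolist())
E
```

```text
t 6.55 tcp [ 0.572  -0.1904  0.0995] head 153.81 tilt [ 0.001 -0.    -1.   ] open 0.598 grip 0.0 F [ 0.2 -1.  -0.5]
[-3.23771010e-01  4.28930923e-01  1.76600937e+00 -1.09583771e-05
  9.47711412e-01 -1.43743381e+00]
0.266 [[77.0, 61.0], [23.0, 184.0], [405.0, 198.0], [354.0, 325.0]]
0.3 [[83.0, 41.0], [27.0, 168.0], [421.0, 182.0], [368.0, 313.0]]
0.33 [[88.0, 23.0], [31.0, 152.0], [435.0, 168.0], [382.0, 301.0]]
```

View pics/d2.png

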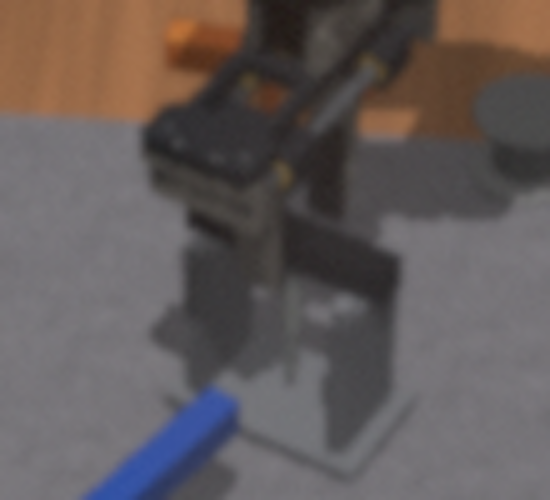

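The front fingertip is now at crop (262,290), about 16 mm lower than before. The image puts the fingers about 30 mm higher than the reported TCP, so I'll descend another 16 mm and try to grip.

Emit:
play_rows(
  deltas=[
    [0,0,0.004,0],
    [0,0,0.004,0],
    [0,0,0.004,0],
    [0,0,0.004,0],
    [0,0,0,0],
  ],
)

```text
time_s: 7.1
tcp_pos: [0.5719, -0.1903, 0.0834]
ee_rot: [-0.712, -3.059, -0.0]
contact_force: [-0.2, -0.1, 0.4]
opening: 0.602
grip_force: 0.0
```

Emit:
play_rows(
  deltas=[
    [0,0,0,0],
    [0,0,0,0],
    [0,0,0,0],
    [0,0,0,0],
    [0,0,0,0],
    [0,0,0,0],
  ],
  jaw=-0.8,
  newtons=30,
)

```text
time_s: 7.7
tcp_pos: [0.5724, -0.1905, 0.0843]
ee_rot: [0.712, 3.06, -0.0]
contact_force: [0.1, -0.5, 0.5]
opening: 0.213
grip_force: 30.0
```

Gripped, at 19.6 mm with 30 N. Lifting clear of the rest.

Emit:
play_rows(
  deltas=[
    [0,0,-0.005,0],
    [0,0,-0.01,0],
    [0,0,-0.015,0],
    [0,0,-0.02,0],
    [0,0,-0.02,0],
    [0,0,-0.02,0],
    [0,0,-0.02,0],
    [0,0,0,-5],
    [0,0,0,-4.3],
    [0,0,0,0],
  ],
)

```text
time_s: 8.7
tcp_pos: [0.5727, -0.1906, 0.1957]
ee_rot: [0.459, 3.106, -0.0]
contact_force: [0.1, -0.2, -2.7]
opening: 0.211
grip_force: 30.0
```

```bash
python3 - <<'E'
from h import *; from station import *
p=[.5695,.1645,-.295]
g=tf(p,[[-.088,.075,.1],[.09,.075,.1],[.09,-.031,.1]]); print(g.round(4))
show(manip.get_state(),[g[0][0],g[0][1],.18],163.1)
E
```

```text
[[0.5071 0.2618 0.1   ]
 [0.6774 0.2101 0.1   ]
 [0.6466 0.1087 0.1   ]]
t 8.7 tcp [ 0.5727 -0.1906  0.1957] head 163.17 tilt [-0.002 -0.    -1.   ] open 0.211 grip 30.0 F [ 0.1 -0.2 -2.7]
tool delta [0.1938 0.4141 0.0154]
turn 0.07100048583234297
```

Emit:
play_rows(
  deltas=[
    [0.008,0.017,0,0],
    [0.016,0.0345,0,0],
    [0.016,0.0345,0,0],
    [0.016,0.0345,0,0],
    [0.016,0.0345,0,0],
    [0.016,0.0345,0,0],
    [0.016,0.0345,0,0],
    [0.016,0.0345,0,0],
    [0.016,0.0345,0,0],
    [0.016,0.0345,0,0],
  ],
)

```text
time_s: 9.7
tcp_pos: [0.5209, 0.1693, 0.1946]
ee_rot: [-0.464, -3.107, -0.0]
contact_force: [0.0, 0.5, -2.0]
opening: 0.214
grip_force: 30.0
```

Emit:
play_rows(
  deltas=[
    [0.016,0.0345,0,0],
    [0.016,0.0345,0,0],
    [0.01,0.017,0,0],
    [0,0,0.03,0],
    [0,0,0.03,0],
    [0,0,0.02,0],
    [0,0,0.01,0],
    [0,0,0,0],
    [0,0,0,0],
  ],
)

```text
time_s: 10.6
tcp_pos: [0.5071, 0.262, 0.1051]
ee_rot: [0.462, 3.107, 0.001]
contact_force: [-0.0, -0.8, -1.1]
opening: 0.214
grip_force: 30.0
```

```bash
python3 - <<'E'
from h import *; from station import *
import pickle
g=tf([.5695,.1645,-.295],[[-.088,.075,.1]])[0]
s=manip.get_state(); show(s,[g[0],g[1],.0733],163.1)
d={n:grab_frame(n) for n in('side','top')}; pickle.dump(d,open('f5.pkl','wb'))
def crop(n,x,y,w,k): return cv2.resize(d[n]['color'][y:y+w,x:x+w,::-1],None,fx=k,fy=k,interpolation=cv2.INTER_CUBIC)
cv2.imwrite('pics/gs.png',np.hstack([crop('top',200,210,80,5),crop('side',305,270,80,5)]))
for n in d:
  print(n,'tip pred',proj(d[n],np.array([[*s['tcp_pos'][:2],s['tcp_pos'][2]-.0643],[*g[:2],.006],[*g[:2],.018]])).round(1).tolist())
E
```

```text
t 10.6 tcp [0.5071 0.262  0.1051] head 163.08 tilt [-0.001  0.001 -1.   ] open 0.214 grip 30.0 F [-0.  -0.8 -1.1]
tool delta [ 0.     -0.0002  0.0318]
turn -0.02415206051483665
side tip pred [[356.0, 334.5], [355.6, 342.5], [355.7, 339.7]]
top tip pred [[231.9, 274.4], [234.3, 276.6], [233.5, 275.8]]
```

View pics/gs.png

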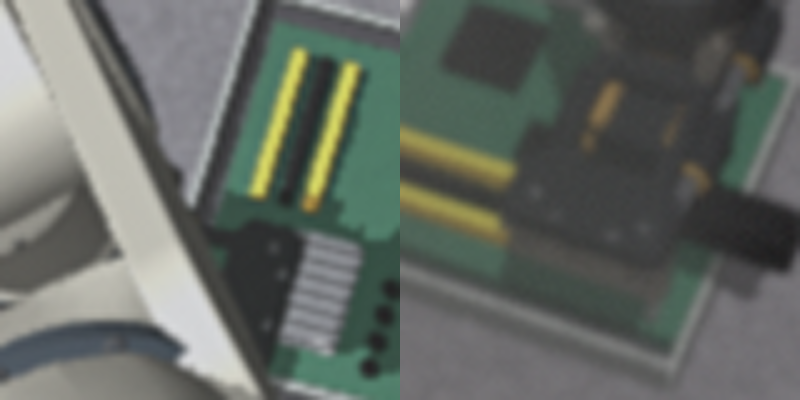

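```bash
python3 - <<'E'
from h import *; import pickle
d=pickle.load(open('f5.pkl','rb')); f=d['side']
c=[.5071,.262,np.radians(163.08)]; z=.0408
for dz in(0,.03,-.03): print(dz,((proj(f,tf(c,box(0,0,.097+z+dz,.12,.02,.024)))-[305,270]+.5)*5+[400,0]).round(0).tolist()[4:])
print('fingertip front',((proj(f,tf(c,[[0,-.010,z+.078],[0,-.028,z+.078]]))-[305,270]+.5)*5+[400,0]).round(0))
im=f['color'][290:345,340:388,::-1]
im=cv2.normalize(im,None,0,255,cv2.NORM_MINMAX)
cv2.imwrite('pics/z.png',cv2.convertScaleAbs(cv2.resize(im,None,fx=12,fy=10.5,interpolation=cv2.INTER_CUBIC),alpha=1.6))
E
```

```text
0 [[795.0, 286.0], [798.0, 254.0], [811.0, 247.0], [815.0, 214.0]]
0.03 [[799.0, 246.0], [804.0, 213.0], [816.0, 206.0], [820.0, 173.0]]
-0.03 [[790.0, 325.0], [794.0, 294.0], [806.0, 285.0], [810.0, 254.0]]
fingertip front [[654. 247.]
 [638. 282.]]
```

View pics/z.png

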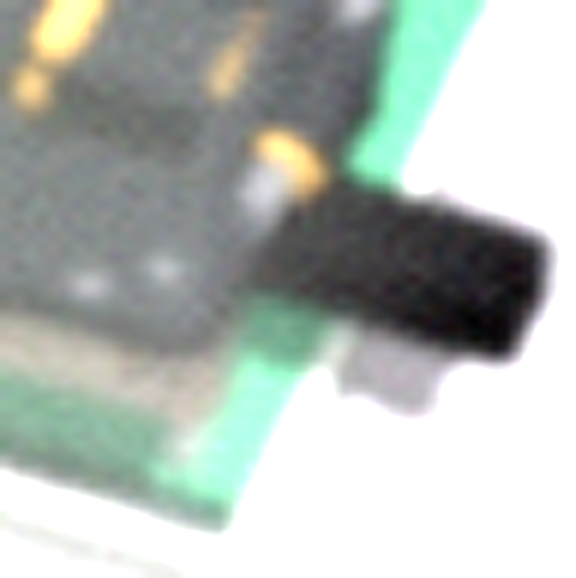

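The view shows the gripper over the free end, the handle end at raw (385,312), and what looks like the pin end near raw (355,332). My picture budget is used up, so the rest is numeric.

```bash
python3 - <<'E'
from h import *; import pickle
a=pickle.load(open('f0.pkl','rb'))['side']; f=pickle.load(open('f5.pkl','rb'))['side']
g=lambda F:F['color'].astype(int)
np.set_printoptions(linewidth=200)
print('cols 346..366, rows 322..344: now R-G');
A=g(f)[322:345,346:368]; B=g(a)[322:345,346:368]
print(A.mean(2).astype(int)); print('R-G now'); print(A[:,:,0]-A[:,:,1]); print('before'); print(B.mean(2).astype(int)); 
# handle visible end fit
v=g(f).max(2); m=np.clip((70-v)/14,0,1)
W=np.zeros((480,640)); W[298:332,367:392]=1
for zc in(.1378,.1428,.1328):
    hb=box(0,0,zc,.12,.02,.024)
    fun=lambda q:(((mask(f,tf([q[0],q[1],np.radians(163.1)],hb))-m)*W)**2).sum()
    r=minimize(fun,[.507,.262],method='Nelder-Mead',options=dict(initial_simplex=[[.507,.262],[.513,.262],[.507,.256]],xatol=1e-5,fatol=1e-5)); print(zc,r.x.round(4),r.fun)
E
```

```text
cols 346..366, rows 322..344: now R-G
[[ 74  72  70  66  63  62  62  62  63  62  62  63  67  70  68  67  67  66  67  64  70  78]
 [ 77  77  75  73  68  66  66  63  64  64  65  68  71  73  73  72  69  67  66  67  75  84]
 [ 79  80  80  78  74  73  71  70  72  71  73  72  74  76  80  80  74  72  71  75  83  86]
 [ 80  80  80  79  75  74  73  76  73  75  76  78  77  80  84  86  81  81  80  88  98  92]
 [ 77  79  80  79  77  78  79  77  74  75  78  77  79  83  87  89  89  86  91 103 112  98]
 [ 73  76  77  78  80  80  80  79  78  80  78  80  81  84  86  87  87  90  98 115 117 101]
 [ 72  73  74  75  76  77  79  77  79  80  80  81  83  85  89  88  88  92 108 121 115 100]
 [ 70  72  72  73  72  74  74  76  80  81  81  83  85  87  88  88  88  98 114 120 108  99]
 [ 72  70  72  70  72  71  72  74  78  83  85  87  87  88  89  88  92 105 120 117 102 100]
 [ 70  70  72  71  70  71  70  75  80  85  88  88  87  87  88  89  96 114 123 111  98 102]
 [ 70  70  70  71  71  71  71  76  82  89  90  89  91  88  89  91 104 123 122 106  99 106]
 [ 66  69  69  69  71  71  73  76  82  86  88  87  88  88  88
[... 4657 characters left out ...]
5 126 115 104 111 117 119 117]
 [117 120 121 121 119 112 102  94  90  83  79  77  80  99 121 123 108 104 114 121 121 118]
 [104 108 113 117 122 122 118 111 107 100  94  89  90 108 123 117 102 105 116 121 121 119]
 [ 95  98  99 104 110 113 115 118 117 117 113 108 108 120 123 109 101 109 114 119 120 118]
 [ 94  94  95  97  97 101 104 107 111 117 121 123 127 132 120 106 105 111 116 117 117 117]
 [ 98  98  97  94  94  95  96  98 100 105 112 115 125 127 114 104 109 115 116 117 115 115]
 [106 104 103 100  98  97  95  95  94  96  98 103 112 116 107 107 113 117 117 117 116 115]]
0.1378 [0.5124 0.261 ] 48.02750318877551
0.1428 [0.5131 0.2641] 48.28419961734694
0.1328 [0.5123 0.2573] 47.64245854591836
```

Emit:
play_rows(
  deltas=[
    [0.0015,0.001,0.004,0],
    [0.0015,0.0005,0.004,0],
    [0,0,0.004,0],
    [0,0,0.004,0],
    [0,0,0,0],
    [0,0,0,0],
  ],
)

```text
time_s: 11.3
tcp_pos: [0.5044, 0.2638, 0.088]
ee_rot: [-0.461, -3.107, 0.0]
contact_force: [-0.2, -0.5, -1.5]
opening: 0.213
grip_force: 30.0
```

```bash
cat > tip.py <<'E'
from h import *; from station import *
import pickle,sys
np.set_printoptions(linewidth=220)
s=manip.get_state(); show(s)
f=grab_frame('side'); pickle.dump(f,open('flast.pkl','wb')); a=pickle.load(open('f0.pkl','rb'))['side']
tip=[*s['tcp_pos'][:2],s['tcp_pos'][2]-.0643]; u,v=proj(f,np.array([tip]))[0]; print('tip pred',tip,u.round(1),v.round(1))
for p in([.5693,.1662,-.2941],[.57,.1631,-.295]):
    q=np.array(p); Rm=np.array([[np.cos(q[2]),-np.sin(q[2])],[np.sin(q[2]),np.cos(q[2])]]); print('tip in tray mm',(1e3*Rm.T@(np.array(tip[:2])-q[:2])).round(1))
u,v=int(round(u)),int(round(v)); A=f['color'].astype(int)[v-8:v+9,u-9:u+9]; B=a['color'].astype(int)[v-8:v+9,u-9:u+9]
print('rows from',v-8,'cols from',u-9);print(A[:,:,0]-A[:,:,1]); print(A.mean(2).astype(int)); print('diff'); print((A-B).mean(2).astype(int))
E
python3 tip.py
```

```text
t 11.3 tcp [0.5044 0.2638 0.088 ] head 163.11 tilt [ 0. -0. -1.] open 0.213 grip 30.0 F [-0.2 -0.5 -1.5]
tip pred [np.float64(0.5043608281070712), np.float64(0.263786775368501), np.float64(0.02367509174740605)] 357.0 339.3
tip in tray mm [-90.4  74.6]
tip in tray mm [-92.1  77.3]
rows from 331 cols from 348
[[  1   2   1   1   2   2   1   2   1   3   2  -2 -11 -20 -18  -8  -3  -2]
 [  0   0   1   2   2   2   1   2   1   2   2  -3 -13 -20 -15  -6  -1  -1]
 [ -4  -2  -2   0   1   2   0   2   2   2   1  -4 -15 -19 -12  -5  -1  -1]
 [ -4  -5  -3  -3  -1  -1   0   2   2   1  -1  -8 -16 -16  -8  -4  -1   0]
 [ -4  -6  -4  -5  -3  -3  -2  -1   1   1  -3 -12 -17 -13  -5  -3   0   1]
 [ -3  -2  -4  -3  -4  -5  -4  -1  -1  -3  -8 -15 -16  -9  -3  -1   0   1]
 [ -1  -1  -2  -2  -1  -3  -3  -2  -2  -4 -11 -15 -10  -5  -3   1   1   1]
 [  0   0  -2  -2  -1  -2  -3  -1  -2  -4  -9  -9  -7  -3  -1   0   2   3]
 [  0  -1   0  -1   0  -1  -1  -2  -1  -5  -6  -5  -4  -1  -1   0   1   3]
 [ -1  -1  -1  -1   0  -1  -1   0  -1  -1  -4  -4  -1   0  -1   1   1   2]
 [ -1   0  -1   0  -1  -1   0  -2   0   0
[... 2341 characters left out ...]
 -4  -3  -5  -3  -5  -3]
 [-33 -33 -34 -30 -26 -16 -11  -3  -1   0  -2  -4  -3  -3  -3  -5  -3  -4]
 [-23 -25 -32 -32 -28 -17  -9  -4  -4  -3  -4  -5  -2  -3  -2  -4  -5  -3]
 [ -9 -13 -18 -22 -17 -13  -5  -6  -2  -4  -3  -4  -1  -3  -5  -5  -2  -4]
 [ -5  -6  -7  -9  -9  -5  -4  -4  -2  -3  -4  -5  -3  -4  -4  -4  -4  -3]
 [ -4  -3  -2  -4  -6  -5  -3  -4  -4  -3  -3  -3  -3  -3  -3  -3  -2  -4]
 [ -4  -2  -2  -5  -4  -3  -3  -3  -3  -4  -3  -4  -4  -6  -3  -4  -4  -4]
 [ -2  -5  -3  -4  -3  -2  -3  -2  -4  -5  -3  -2  -3  -3  -3  -3  -3  -4]
 [ -3  -5  -6  -4  -2  -4  -3  -3  -5  -3  -3  -4  -3  -3  -4  -4  -4  -3]
 [ -4  -2  -3  -3  -3  -4  -2  -3  -5  -3  -4  -4  -2  -4  -3  -3  -2  -2]]
```

Both cameras now agree that the tip is at about tray y = 74.5, the gap centre. Lowering gently.

Emit:
play_rows(
  deltas=[
    [0,0,0.002,0],
    [0,0,0.002,0],
    [0,0,0.002,0],
    [0,0,0.002,0],
    [0,0,0,0],
  ],
)

```text
time_s: 11.85
tcp_pos: [0.5042, 0.2637, 0.0799]
ee_rot: [-0.461, -3.107, 0.0]
contact_force: [0.4, -0.2, -1.9]
opening: 0.216
grip_force: 30.0
```

Emit:
play_rows(
  deltas=[
    [0,0,0.002,0],
    [0,0,0.002,0],
    [0,0,0.002,0],
    [0,0,0,0],
    [0,0,0,0],
  ],
)

```text
time_s: 12.35
tcp_pos: [0.5044, 0.2638, 0.0741]
ee_rot: [-0.461, -3.107, 0.0]
contact_force: [-0.4, -0.9, -0.4]
opening: 0.216
grip_force: 30.0
```

Emit:
play_rows(
  deltas=[
    [0,0,0.001,0],
    [0,0,0,0],
    [0,0.001,0,0],
    [0,0.0005,0,0],
    [0,0,0,0],
    [0,0,0,0],
  ],
)

```text
time_s: 12.95
tcp_pos: [0.5048, 0.2652, 0.0732]
ee_rot: [-0.461, -3.107, 0.0]
contact_force: [-0.3, 0.1, -1.2]
opening: 0.214
grip_force: 30.0
```

Emit:
play_rows(
  deltas=[
    [0,-0.0015,0,0],
    [0,-0.001,0,0],
    [0,-0.0005,0,0],
    [0,0,0,0],
    [0,0,0,0],
  ],
)

```text
time_s: 13.45
tcp_pos: [0.504, 0.2624, 0.0732]
ee_rot: [0.462, 3.107, 0.0]
contact_force: [-0.6, -1.0, -1.1]
opening: 0.212
grip_force: 30.0
```

Emit:
play_rows(
  deltas=[
    [0,0.0015,0,0],
    [0,0,0.001,0],
    [0,0,0.001,0],
    [0,0,0,0],
    [0,0,0,0],
  ],
)

```text
time_s: 13.95
tcp_pos: [0.5044, 0.2638, 0.0711]
ee_rot: [-0.461, -3.107, 0.0]
contact_force: [-0.1, -1.7, -1.5]
opening: 0.216
grip_force: 30.0
```

```bash
python3 - <<'E'
from h import *; from station import *
import pickle
for i in range(3): s=manip.get_state(); show(s)
tip=[*s['tcp_pos'][:2]]
for p in([.5693,.1662,-.2941],[.5695,.1645,-.295]):
    q=np.array(p); Rm=np.array([[np.cos(q[2]),-np.sin(q[2])],[np.sin(q[2]),np.cos(q[2])]]); print('tcp in tray mm',(1e3*Rm.T@(np.array(tip)-q[:2])).round(1))
# tray yaw from long-wall line only, each camera
d=pickle.load(open('f0.pkl','rb'))
for n in d:
  g=gaussian_filter(d[n]['color'].astype(float).mean(2),.5)
  def line(L,ax):
    out=[]
    for k in range(8):
        seg_=L[k*len(L)//8:(k+1)*len(L)//8]; o=np.arange(-.008,.0081,.0005)
        v=[samp(g,proj(d[n],tf([.5695,.1645,-.295],seg_+np.eye(3)[ax]*w))).mean() for w in o]; i=int(np.clip(np.argmax(v),1,len(o)-2)); y=v[i-1:i+2]
        out.append(round(1e3*(o[i]+.0005*.5*(y[0]-y[2])/(y[0]-2*y[1]+y[2]+1e-9)),1))
    return out
  print(n,'+y wall dy(mm)',line(seg(-.098,.083,.098,.083,.022,160),1),'+x wall dx',line(seg(.098,.083,.098,-.03,.022,160),0),'-x wall dx',line(seg(-.098,-.083,-.098,.083,.022,160),0))
E
```

```text
t 13.95 tcp [0.5044 0.2638 0.0711] head 163.11 tilt [ 0. -0. -1.] open 0.216 grip 30.0 F [-0.1 -1.7 -1.5]
t 13.95 tcp [0.5044 0.2638 0.0711] head 163.11 tilt [ 0. -0. -1.] open 0.216 grip 30.0 F [-0.1 -1.7 -1.5]
t 13.95 tcp [0.5044 0.2638 0.0711] head 163.11 tilt [ 0. -0. -1.] open 0.216 grip 30.0 F [-0.1 -1.7 -1.5]
tcp in tray mm [-90.4  74.6]
tcp in tray mm [-91.2  76.1]
side +y wall dy(mm) [np.float64(-1.3), np.float64(-1.1), np.float64(-1.2), np.float64(-1.2), np.float64(-1.0), np.float64(-1.2), np.float64(-1.0), np.float64(-1.1)] +x wall dx [np.float64(1.2), np.float64(1.6), np.float64(1.7), np.float64(1.6), np.float64(1.9), np.float64(1.7), np.float64(2.0), np.float64(1.8)] -x wall dx [np.float64(0.2), np.float64(0.4), np.float64(0.3), np.float64(0.2), np.float64(0.4), np.float64(0.4), np.float64(0.3), np.float64(0.2)]
top +y wall dy(mm) [np.float64(1.4), np.float64(1.5), np.float64(1.5), np.float64(1.8), np.float64(1.6), np.float64(1.6), np.float64(1.7), np.float64(1.5)] +x wall dx [np.float64(-0.5), np.float64(-0.5), np.float64(-0.3), np.float64(-0.0), np.float64(-0.6), np.float64(-0.4), np.float64(-0.1), np.float64(-0.4)] -x wall dx [np.float64(-0.7), np.float64(-0.9), np.float64(-0.9), np.float64(-0.8), np.float64(-0.9), np.float64(-0.9), np.float64(-1.0), np.float64(-1.2)]
```

The tip is well down with no contact (±1.5 mm clear sideways), and the leg is parallel to tool x. Now the long leg.

Emit:
play_rows(
  deltas=[
    [-0.002,0,-0.001,0],
    [-0.004,0,0,0],
    [-0.005,0,0,0],
    [-0.005,0,0,0],
    [-0.005,0,0,0],
    [-0.005,0,0,0],
    [-0.005,0,0,0],
    [-0.005,0,0,0],
    [-0.005,0,0,0],
    [-0.004,0,0,0],
  ],
)

```text
time_s: 14.95
tcp_pos: [0.548, 0.2507, 0.0722]
ee_rot: [0.462, 3.107, 0.0]
contact_force: [0.4, 0.4, -1.2]
opening: 0.213
grip_force: 30.0
```

Emit:
play_rows(
  deltas=[
    [-0.005,0,0,0],
    [-0.005,0,0,0],
    [-0.005,0,0,0],
    [-0.005,0,0,0],
    [-0.005,0,0,0],
    [-0.005,0,0,0],
    [-0.005,0,0,0],
    [-0.005,0,0,0],
    [-0.005,0,0,0],
    [-0.005,0,0,0],
  ],
)

```text
time_s: 15.95
tcp_pos: [0.5957, 0.2361, 0.0722]
ee_rot: [0.461, 3.108, 0.0]
contact_force: [0.0, 0.8, -1.3]
opening: 0.215
grip_force: 30.0
```

Emit:
play_rows(
  deltas=[
    [-0.005,0,0,0],
    [-0.005,0,0,0],
    [-0.005,0,0,0],
    [-0.005,0,0,0],
    [-0.005,0,0,0],
    [-0.005,0,0,0],
    [-0.005,0,0,0],
    [-0.005,0,0,0],
    [-0.005,0,0,0],
    [-0.005,0,0,0],
  ],
)

```text
time_s: 16.95
tcp_pos: [0.6436, 0.2216, 0.0721]
ee_rot: [-0.461, -3.107, 0.0]
contact_force: [0.4, -0.2, -1.3]
opening: 0.215
grip_force: 30.0
```

Emit:
play_rows(
  deltas=[
    [-0.005,0,0,0],
    [-0.005,0,0,0],
    [-0.005,0,0,0],
    [-0.005,0,0,0],
    [-0.005,0,0,0],
    [-0.004,0,0,0],
    [-0.002,0,0,0],
    [0,0,0,0],
    [0,0,0,0],
  ],
)

```text
time_s: 17.85
tcp_pos: [0.6727, 0.2127, 0.0721]
ee_rot: [-0.461, -3.107, 0.0]
contact_force: [0.0, -0.5, -0.9]
opening: 0.213
grip_force: 30.0
```

```bash
python3 tip.py | head -12; python3 - <<'E'
from h import *; import pickle
f=pickle.load(open('flast.pkl','rb'));a=pickle.load(open('f0.pkl','rb'))['side']
np.set_printoptions(linewidth=220)
B=a['color'][304:326,274:296].astype(int).mean(2).astype(int);A=f['color'][304:326,274:296].astype(int).mean(2).astype(int)
print(A);print(B)
E
```

```text
t 17.85 tcp [0.6727 0.2127 0.0721] head 163.11 tilt [ 0. -0. -1.] open 0.213 grip 30.0 F [ 0.  -0.5 -0.9]
tip pred [np.float64(0.6726897107164591), np.float64(0.21270681296004007), np.float64(0.007828020672914854)] 284.5 317.1
tip in tray mm [85.5 74.5]
tip in tray mm [83.8 77.3]
rows from 309 cols from 275
[[  1   1   2   1   1  -1   0  -1   1   1   1  -3 -12 -23 -27 -28 -29 -27]
 [  1   3   2   0   0  -2  -1  -1  -1   0  -2  -7 -18 -26 -28 -28 -28 -28]
 [  2   2   2   0  -1   0  -1   0  -1  -1  -2  -9 -20 -26 -27 -29 -28 -28]
 [  2   2   0   0  -1  -2  -1   0   0  -1  -1  -9 -19 -24 -25 -26 -27 -26]
 [  3   1   0   0  -1   0   0  -1   0   1  -2  -7 -13 -16 -18 -19 -22 -23]
 [  1   2   0   0   0   0   0   0   0   0   1  -4  -7 -10 -11 -14 -16 -16]
 [  2   2   0   0  -1   0  -1  -1  -1   0   0  -2  -2  -4  -6  -8  -9 -10]
[[ 68  70  70  65  63  61  62  64  64  64  66  64  63  61  58  55  57  59  58  58  67  75]
 [ 69  72  75  72  69  68  65  67  67  70  69  65  64  65  64  64  66  62  63  65  75  86]
 [ 69  73  76  74  73  69  69  70  73  76  70  66  65  70  74  76  76  70  68  71  7
[... 3039 characters left out ...]
2  91  92  95  98 105 112 115 121 125 123 119 112 102  95  89]
 [113 113 113 109 104 100  97  93  92  91  92  95  97 100 106 113 119 121 122 117 112 110]
 [114 115 116 113 111 107 102 100  97  96  94  93  94  97  96  99 104 108 112 115 117 120]
 [114 116 119 118 115 111 110 108 107 104 101  98  96  94  93  94  95  98 100 102 108 112]
 [115 118 122 120 115 115 114 116 114 113 112 109 106 101  98  96  96  95  93  97  97 100]
 [117 118 121 121 116 114 116 116 116 116 115 116 111 109 105 103 101  98  95  95  95  96]
 [117 119 122 121 118 116 116 116 117 116 117 115 113 114 112 110 107 105 101  98  98  96]
 [117 119 121 121 120 117 115 115 116 117 117 116 114 115 114 113 112 112 110 106 102 101]]
```

Emit:
play_rows(
  deltas=[
    [-0.001,0,0,0],
    [0,0,0,0],
    [0,0,0,0],
  ],
)

```text
time_s: 18.2
tcp_pos: [0.6738, 0.2125, 0.0722]
ee_rot: [0.461, 3.108, 0.0]
contact_force: [0.2, -0.0, -1.8]
opening: 0.217
grip_force: 30.0
```

Emit:
play_rows(
  deltas=[
    [-0.001,0,0,0],
    [0,0,0,0],
    [0,0,0,0],
  ],
)

```text
time_s: 18.5
tcp_pos: [0.6748, 0.2121, 0.0722]
ee_rot: [0.461, 3.107, 0.0]
contact_force: [0.6, -0.5, -2.1]
opening: 0.215
grip_force: 30.0
```

Emit:
play_rows(
  deltas=[
    [-0.001,0,0,0],
    [0,0,0,0],
    [0,0,0,0],
  ],
)

```text
time_s: 18.8
tcp_pos: [0.6758, 0.2118, 0.0722]
ee_rot: [0.461, 3.107, 0.0]
contact_force: [-0.3, -0.0, -0.9]
opening: 0.213
grip_force: 30.0
```

Emit:
play_rows(
  deltas=[
    [0,-0.001,0,0],
    [0,-0.001,0,0],
    [0,-0.001,0,0],
    [0,0,0,0],
  ],
)

```text
time_s: 19.2
tcp_pos: [0.6748, 0.2088, 0.0722]
ee_rot: [-0.462, -3.107, 0.0]
contact_force: [0.2, -1.0, -1.7]
opening: 0.219
grip_force: 30.0
```

Emit:
play_rows(
  deltas=[
    [0,-0.001,0,0],
    [0,0,0,0],
  ],
)

```text
time_s: 19.4
tcp_pos: [0.6745, 0.2079, 0.0722]
ee_rot: [-0.461, -3.107, 0.0]
contact_force: [0.5, -0.6, -2.4]
opening: 0.216
grip_force: 30.0
```

Emit:
play_rows(
  deltas=[
    [0,-0.001,0,0],
    [0,0,0,0],
  ],
)

```text
time_s: 19.6
tcp_pos: [0.6742, 0.207, 0.0722]
ee_rot: [-0.461, -3.107, 0.0]
contact_force: [0.2, 0.1, -1.6]
opening: 0.212
grip_force: 30.0
```

Emit:
play_rows(
  deltas=[
    [0,-0.001,0,0],
    [0,0,0,0],
  ],
)

```text
time_s: 19.8
tcp_pos: [0.6739, 0.206, 0.0722]
ee_rot: [-0.461, -3.107, 0.0]
contact_force: [-0.0, -0.1, -1.1]
opening: 0.214
grip_force: 30.0
```

Emit:
play_rows(
  deltas=[
    [0,-0.001,0,0],
    [0,-0.001,0,0],
    [0,-0.001,0,0],
    [0,0,0,0],
  ],
)

```text
time_s: 20.2
tcp_pos: [0.6731, 0.2031, 0.0722]
ee_rot: [-0.462, -3.107, 0.0]
contact_force: [-0.8, 0.1, -1.1]
opening: 0.213
grip_force: 30.0
```

Emit:
play_rows(
  deltas=[
    [-0.001,0,0,0],
    [0,0,0,0],
    [0,0,0,0],
  ],
)

```text
time_s: 20.5
tcp_pos: [0.6741, 0.2029, 0.0722]
ee_rot: [0.461, 3.108, 0.0]
contact_force: [-1.0, 0.1, -1.8]
opening: 0.213
grip_force: 30.0
```

Emit:
play_rows(
  deltas=[
    [-0.001,0,0,0],
    [0,0,0,0],
    [0,0,0,0],
  ],
)

```text
time_s: 20.8
tcp_pos: [0.675, 0.2026, 0.0722]
ee_rot: [0.461, 3.108, -0.0]
contact_force: [-0.7, -0.1, -2.5]
opening: 0.215
grip_force: 30.0
```

Emit:
play_rows(
  deltas=[
    [0.0015,-0.002,0,0],
    [0,-0.004,0,0],
    [0,-0.005,0,0],
    [0,-0.005,0,0],
    [0,-0.005,0,0],
    [0,-0.005,0,0],
    [0,-0.004,0,0],
    [0,0,0,0],
  ],
)

```text
time_s: 21.6
tcp_pos: [0.6647, 0.1737, 0.0722]
ee_rot: [-0.462, -3.107, 0.0]
contact_force: [0.2, 0.0, -1.7]
opening: 0.216
grip_force: 30.0
```

Emit:
play_rows(
  deltas=[
    [0,-0.004,0,0],
    [0,-0.005,0,0],
    [0,-0.005,0,0],
    [0,-0.005,0,0],
    [0,-0.005,0,0],
    [0,-0.005,0,0],
    [0,-0.005,0,0],
    [0,0,0,0],
  ],
)

```text
time_s: 22.4
tcp_pos: [0.6548, 0.1411, 0.0722]
ee_rot: [-0.462, -3.107, 0.0]
contact_force: [0.3, 0.7, -2.0]
opening: 0.214
grip_force: 30.0
```

Emit:
play_rows(
  deltas=[
    [0,-0.004,0,0],
    [0,-0.005,0,0],
    [0,-0.005,0,0],
    [0,-0.005,0,0],
    [0,-0.005,0,0],
    [0,-0.003,0,0],
    [0,-0.001,0,0],
    [0,0,0,0],
    [0,0,0,0],
  ],
)

```text
time_s: 23.3
tcp_pos: [0.6469, 0.1152, 0.0722]
ee_rot: [0.461, 3.107, 0.0]
contact_force: [0.4, 0.7, -1.8]
opening: 0.216
grip_force: 30.0
```

```bash
python3 tip.py
```

```text
t 23.3 tcp [0.6469 0.1152 0.0722] head 163.11 tilt [-0.  0. -1.] open 0.216 grip 30.0 F [ 0.4  0.7 -1.8]
tip pred [np.float64(0.6469220122455217), np.float64(0.11515263475766774), np.float64(0.007909296178981048)] 301.4 283.1
tip in tray mm [ 89.1 -26.4]
tip in tray mm [ 87.5 -23.5]
rows from 275 cols from 292
[[  1   2   1   1   2   0   0   0  -1  -1   1   0  -1  -2  -6 -15 -23 -25]
 [  1   1   2   1   2   0  -1  -1  -1   0   1   1  -2  -7 -14 -21 -25 -28]
 [  0   1   2   1   1   0   0  -1  -2   0   0   0  -7 -15 -22 -25 -27 -25]
 [  2   1   1   1   1  -1   1  -1  -1  -1   0  -3 -11 -20 -24 -27 -25 -25]
 [  1   2   2   1  -1   0  -1   0  -2  -1  -2  -8 -15 -24 -26 -26 -25 -25]
 [  2   2   0   1  -1   0   0  -1  -1  -1  -4 -14 -21 -26 -26 -24 -25 -24]
 [  1   2   0   1   0   0  -2  -1  -2  -3  -8 -18 -25 -27 -26 -25 -25 -24]
 [  1   2   0  -1   0   0   0   1  -1  -5 -14 -24 -27 -26 -26 -25 -24 -25]
 [  1   1  -1  -2  -1  -1   1   0  -2 -11 -20 -25 -27 -26 -26 -25 -24 -24]
 [  2   0  -1  -1  -1  -1   0   0  -6 -17 -24 -27 -27 -26 -26 -25 -24 -24]
 [  3  -1  -2  -1   0   0   0  -3 -12 
[... 2344 characters left out ...]
 -2  -2  -2  -1  -2  -2]
 [-16 -18 -16 -17 -15 -14 -14  -2   4   4   1  -3  -1  -1  -2  -1  -2  -3]
 [ -3  -5  -6  -4  -6  -9  -8  -3   0   0   0  -1  -1  -2  -2  -1  -3  -2]
 [  1  -1   0   0  -1  -6  -5  -2  -2  -1  -1  -2   0   0  -2  -2  -4  -2]
 [  1   0   0   1   0  -1  -3   0  -2  -1   0  -1   0  -1  -3  -2  -1  -2]
 [  1   0   0   0   0   0   0   0   1  -1  -2  -2   0  -2   0  -2  -2  -2]
 [  0   0   0   0  -1   1   1  -1   0   1  -2   0   0   0  -3  -2  -2  -2]
 [  1   2   1   0   0   0   0   0   0   0  -2  -2  -2   0   0  -2  -3  -1]
 [  1  -2  -1   0  -2  -2   0  -2  -2   1   0  -3  -2  -1  -3  -2  -3  -3]
 [  0   0   0   0   0   0   0   0   0   0  -3  -2  -1   0  -2  -1  -2  -1]]
```

Emit:
play_rows(
  deltas=[
    [0,-0.001,0,0],
    [0,-0.001,0,0],
    [0,-0.001,0,0],
    [0,-0.0015,0,0],
    [0,0,0,0],
    [0,0,0,0],
  ],
)

```text
time_s: 23.95
tcp_pos: [0.6456, 0.1107, 0.0722]
ee_rot: [0.462, 3.107, 0.0]
contact_force: [-0.1, 0.5, -1.5]
opening: 0.213
grip_force: 30.0
```

Emit:
play_rows(
  deltas=[
    [0,-0.001,0,0],
    [0,-0.0005,0,0],
    [0,0,0,0],
    [0,0,0,0],
  ],
)

```text
time_s: 24.35
tcp_pos: [0.6451, 0.1093, 0.0722]
ee_rot: [-0.461, -3.107, 0.0]
contact_force: [-0.3, 0.9, -2.0]
opening: 0.213
grip_force: 30.0
```

Emit:
play_rows(
  deltas=[
    [0,0,-0.004,0],
    [0,0,-0.006,0],
    [0,0,-0.008,0],
    [0,0,-0.02,0],
    [0,0,-0.03,0],
    [0,0,-0.03,0],
    [0,0,-0.025,0],
    [0,0,0,5],
    [0,0,0,4.3],
    [0,0,0,0],
  ],
)

```text
time_s: 25.35
tcp_pos: [0.6453, 0.1093, 0.1963]
ee_rot: [0.713, 3.058, 0.001]
contact_force: [-0.4, 0.6, -0.7]
opening: 0.216
grip_force: 30.0
```

```bash
python3 - <<'E'
from h import *; from station import *
show(manip.get_state(),[.5724,-.1905,.1957],153.81)
E
```

```text
t 25.35 tcp [0.6453 0.1093 0.1963] head 153.75 tilt [-0.001  0.001 -1.   ] open 0.216 grip 30.0 F [-0.4  0.6 -0.7]
tool delta [-0.0673 -0.3012  0.0004]
turn -0.06138261702130876
```

Emit:
play_rows(
  deltas=[
    [-0.003,-0.015,0,0],
    [-0.007,-0.03,0,0],
    [-0.007,-0.03,0,0],
    [-0.007,-0.03,0,0],
    [-0.007,-0.03,0,0],
    [-0.007,-0.03,0,0],
    [-0.007,-0.03,0,0],
    [-0.007,-0.03,0,0],
    [-0.007,-0.03,0,0],
    [-0.006,-0.03,0,0],
  ],
)

```text
time_s: 26.35
tcp_pos: [0.5765, -0.1771, 0.1952]
ee_rot: [-0.709, -3.06, 0.0]
contact_force: [0.2, -0.5, -1.6]
opening: 0.214
grip_force: 30.0
```

Emit:
play_rows(
  deltas=[
    [-0.002,-0.012,0,0],
    [0,-0.004,0,0],
    [0,0,0,0],
    [0,0,0,0],
  ],
)

```text
time_s: 26.75
tcp_pos: [0.5725, -0.1895, 0.1952]
ee_rot: [-0.71, -3.06, -0.001]
contact_force: [-0.3, 0.2, -1.2]
opening: 0.214
grip_force: 30.0
```

```bash
python3 - <<'E'
from h import *; from station import *
show(manip.get_state(),[.5724,-.1905,.0843],153.81)
E
```

```text
t 26.75 tcp [ 0.5725 -0.1895  0.1952] head 153.86 tilt [ 0.  0. -1.] open 0.214 grip 30.0 F [-0.3  0.2 -1.2]
tool delta [-0.0004 -0.001   0.1109]
turn 0.049797925464844184
```

Emit:
play_rows(
  deltas=[
    [-0.0004,-0.001,0.01,0],
    [0,0,0.02,0],
    [0,0,0.02,0],
    [0,0,0.02,0],
    [0,0,0.015,0],
    [0,0,0.01,0],
    [0,0,0.005,0],
    [0,0,0,0],
  ],
)

```text
time_s: 27.55
tcp_pos: [0.5722, -0.1912, 0.0947]
ee_rot: [-0.711, -3.059, -0.0]
contact_force: [-0.0, -0.0, -2.0]
opening: 0.213
grip_force: 30.0
```

Emit:
play_rows(
  deltas=[
    [0,0,0.003,0],
    [0,0,0.003,0],
    [0,0,0.003,0],
    [0,0,0.001,0],
    [0,0,0,0],
    [0,0,0,0],
  ],
)

```text
time_s: 28.15
tcp_pos: [0.5724, -0.1915, 0.0853]
ee_rot: [0.712, 3.06, -0.0]
contact_force: [0.1, 0.7, -0.7]
opening: 0.211
grip_force: 30.0
```

Emit:
play_rows(
  deltas=[
    [0,0.0005,0.001,0],
    [0,0,0,0],
    [0,0,0,0],
  ],
)

```text
time_s: 28.45
tcp_pos: [0.5727, -0.191, 0.0843]
ee_rot: [0.712, 3.06, -0.0]
contact_force: [0.8, 0.2, -0.5]
opening: 0.216
grip_force: 30.0
```

Emit:
play_rows(
  deltas=[
    [0,0,0.0005,0],
    [0,0,0,0],
    [0,0,0,0],
  ],
)

```text
time_s: 28.75
tcp_pos: [0.5728, -0.191, 0.0843]
ee_rot: [0.712, 3.059, -0.0]
contact_force: [-1.9, 1.0, 5.3]
opening: 0.216
grip_force: 30.0
```

Contact with the notch floors at +5 N. Releasing to the partly open setting and retreating upward.

Emit:
play_rows(
  deltas=[
    [0,0,0,0],
    [0,0,0,0],
    [0,0,0,0],
    [0,0,0,0],
    [0,0,0,0],
    [0,0,0,0],
    [0,0,0,0],
  ],
  jaw=0.2,
)

```text
time_s: 29.45
tcp_pos: [0.5725, -0.191, 0.0837]
ee_rot: [-0.712, -3.06, -0.0]
contact_force: [1.0, -0.3, -0.5]
opening: 0.598
grip_force: 0.0
```

Emit:
play_rows(
  deltas=[
    [0,0,-0.005,0],
    [0,0,-0.01,0],
    [0,0,-0.02,0],
    [0,0,-0.03,0],
    [0,0,-0.03,0],
    [0,0,-0.03,0],
    [0,0,-0.03,0],
    [0,0,0,0],
  ],
)

```text
time_s: 30.25
tcp_pos: [0.5749, -0.1918, 0.2443]
ee_rot: [0.71, 3.052, -0.001]
contact_force: [0.9, -0.3, 0.5]
opening: 0.6
grip_force: 0.0
```

Emit:
play_rows(
  deltas=[
    [0.035,0,-0.01,0],
    [0.045,0,0,0],
    [0.045,0,0,0],
    [0.045,0,0,0],
    [0.03,0,0,0],
    [0,0,0,0],
    [0,0,0,0],
  ],
)

```text
time_s: 30.95
tcp_pos: [0.3933, -0.1027, 0.2492]
ee_rot: [0.711, 3.058, -0.0]
contact_force: [-0.5, 0.0, 0.6]
opening: 0.6
grip_force: 0.0
```

```bash
python3 - <<'E'
from h import *; from station import *
import pickle
show(manip.get_state())
a=pickle.load(open('f0.pkl','rb')); p0=np.array([.572,-.19,-.45]); hb=box(0,0,.117,.12,.02,.024)
for n in('side','top'):
    f=grab_frame(n)
    for nm_,F in(('before',a[n]),('after',f)):
        q=proj(F,tf(p0,[[0,0,.117]]))[0].astype(int); v=F['color'].astype(float).max(2)
        near=cv2.dilate(mask(F,tf(p0,hb)),np.ones((7,7)))>0; m=np.clip((66-v)/12,0,1)*near
        fun=lambda p:((mask(F,tf(p,hb))-m)**2).sum()
        r=nm(fun,p0); print(n,nm_,r.x.round(4),round(r.fun,1),m.sum().round(1))
    D=np.abs(f['color'].astype(int)-a[n]['color']).max(2); q=proj(f,tf(p0,[[0,0,.07]]))[0].astype(int)
    W=D[q[1]-30:q[1]+30,q[0]-30:q[0]+30]; print('changed px near rest',(W>40).sum())
    for th in('probe','jar','dish','spool','handset','tray'):
        x=[models.silhouettes(th,F)[:1] for F in(f,)]; print(n,th,[ (round(i['conf'],2),i['bbox']) for k in x for i in k])
E
```

```text
t 30.95 tcp [ 0.3933 -0.1027  0.2492] head 153.83 tilt [-0.002  0.    -1.   ] open 0.6 grip 0.0 F [-0.5  0.   0.6]
side before [ 0.5735 -0.1896 -0.4816] 144.4 382.2
side after [ 0.5771 -0.1914 -0.465 ] 137.3 392.2
changed px near rest 0
side probe [(0.96, [319.4, 117.2, 42.2, 27.7])]
side jar [(0.71, [248.8, 230.8, 26.0, 30.9])]
side dish [(0.67, [388.4, 240.6, 38.3, 32.1])]
side spool [(0.78, [379.3, 126.2, 24.5, 28.2])]
side handset []
side tray []
top before [ 0.5726 -0.1909 -0.4611] 68.5 403.3
top after [ 0.5772 -0.1904 -0.5042] 171.5 279.6
changed px near rest 1091
top probe [(0.57, [474.6, 200.0, 16.4, 51.6])]
top jar [(0.75, [311.0, 167.7, 18.8, 25.3])]
top dish [(0.72, [312.6, 298.2, 34.3, 35.7])]
top spool [(0.87, [474.1, 273.6, 37.1, 28.2])]
top handset [(0.9, [162.2, 284.4, 44.2, 53.2])]
top tray [(0.75, [228.3, 208.7, 84.6, 88.2])]
```

```bash
python3 -c "
from station import manip
print(manip.job_done())"
```

```text
the job is handed in; nothing more can be done
None
```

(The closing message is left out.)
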